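# Lock the access panel with its two quarter-turn fasteners

## Robot

A 6-joint arm with a two-finger parallel gripper is mounted at the origin on a cart in front of the work surface, level with it; the furniture and walls round the work are solid. World frame = base frame: x ahead of the robot, y to its left, z up, the work surface at z = 0. Lengths are in m, angles in rad, forces in N, time in s.
With the tool pointing down it reaches from about 0.35 to 0.775 m from the base axis. Payload 5.5 kg.
Tool frame: the origin (TCP) lies between the finger pads; the fingertips stand 19 mm ahead of it and the grasp point (between the pads) is the TCP; z points along the fingers, y is the direction in which the jaws open and shut (so a half turn about z gives the same grasp; the last joint's range is limited). The gripper opens to 85 mm and grips with 20 to 120 N. Pads are 22 mm wide; open, the fingers measure 114 mm over their backs; the gripper's body (76 mm by 85 mm) begins 54 mm behind the grasp point. The pads swing forward as they close: fully open they stand 13 mm farther back than shut.
Start: joints at [1.052, 0.313, 0.046, 1.304, 0, 1.431], TCP at [0.213, 0.534, 0.25] pointing down, gripper open.
Joint ranges: [-2.76, 2.76], [-0.86, 1.69], [-1.03, 1.26], [-2.2, 2.34], [-1.47, 1.5], [-3.14, 3.14]. Speed limits (rad/s): [2.57, 2.57, 3.14, 3.14, 3.14, 3.14].

## Interface

Orientations are given as a unit quaternion [w, x, y, z].
In Python, from workcell import get_state, cams, workorder gives the robot as it stands.
- The arm moves only by the tool play_rows, never from a script. Its argument "series" is text: rows parted by semicolons, each of 7 numbers parted by spaces: the opening in per cent of the stroke, from 0 (shut) to 100 (fully open), then the shift along the tool's x, y, z in cm, then the turn, a rotation vector about the tool's x, y, z in degrees. A call has 1 to 12 rows; each row shifts and turns the commanded pose from where the row before left it, along the tool's axes as they then stand; what a row does not reach is not made up. A row lasts 1/8 s, in which the tool goes at most 62.5 mm and 10.7 degrees, less where a joint would pass 70% of its speed; a pose out of reach is approached as far as the arm can. A call with a gripper value outside its range is refused whole. The fingers move at their own pace and stop on an object; "newtons" is the grip in N (left out, the last holds). Time passes only in rows, so rows that do not move let the fingers close. It gives the time, the measured TCP pose, the force and the opening at its end, in the units of the state.
- get_state(): the state, without advancing time (a new reading comes with each control period).
- cams.read_camera(name): name is "scene" or "top" or "wrist"; returns the picture (400x640x3 uint8, red, green, blue); there is no depth.
- cams.get_calibration(name): a dict with "fx", "fy", "cx", "cy" (pixels), "rvec" (rotation vector, rad) and "tvec" (3), from world to camera coordinates, as OpenCV has them. Camera axes: x right, y down, z forward; pixel columns grow to the right and rows downward; lengths in m; the calibration is good to about 2 mm. A picture is of the moment at which its call begins: read the wrist's pose just before it. get_calibration takes no time and is no camera call; for the wrist camera it gives the pose at the moment of the call.
- workorder.hand_in(): hands the job in, once; it reports no verdict.
The state is a dict: "clock": time; "joint_pos": joint angles; "qvel": joint speeds; "tau": joint torques, N m; "tcp_pos": TCP position; "orientation": TCP orientation; "wrist_force": force on the tool from outside, world axes, zero at the start; "ft_torque": the same for the moment, N m; "finger_gap": finger opening in m.
Only numpy, scipy, OpenCV 4.12 (cv2) and the standard library are available. Lean on these libraries where they do the work, as an engineer would, in place of code of your own. Each camera call takes 0.05 s, during which the arm holds its last target.

## Task

The access panel of the grey control box is sprung slightly ajar. With the fingertips set in the slot of a quarter-turn fastener, press the panel shut and turn the fastener clockwise (seen from above) a quarter turn, until its slot lies along the front edge of the box; then turn the other one likewise, so that the panel stays locked shut. Pinch and lift nothing, leave the things around the box where they are, and finish with the hand clear.

Things in the scene. Friction and masses are not known exactly. Their poses are not given: they have to be found in the camera images.
- enclosure: grey steel control box fixed to the worktop, 240 (its x) x 250 (y) x 80 mm high. Origin: centre of its underside; its -x side (lamps, sockets) is the near front. On top lies a 5 mm aluminium access panel, hinged along the far edge: hinge line parallel to the box's y at box x = +120, z = 80 mm. Two fasteners sit near the panel's front edge
- panel (a joint): hinge angle of the access panel: 0 = fully shut, 0.10 rad = ajar against its stop, where a spring lifts it (the front edge then stands about 24 mm high). It springs up again if it is let go unlocked. About 5 N down on a fastener shuts it. Locked, it rests below 0.015
- fastener_left (a joint): angle of the left (+y) fastener: starts at 0 to 0.4 rad, unlocked (at 0 its slot runs along the box's x), grows clockwise seen from above; 1.57 = slot parallel to the front edge, stop at 1.65. Stays where left; turning takes 0.1 N m. Its cam pawl catches under a lip of the box from 0.75; turned before the panel is shut, the pawl lies above the lip and blocks the panel
- fastener_right (a joint): angle of the right (-y) fastener, exactly like the left one
- slot_left (a point): left fastener: centre of its slot's floor, on the turning axis; x axis along the slot, z out of the panel. Orange dial, diameter 79 mm, in a fixed black collar (93 mm outside) of equal height. Straight slot 24 mm wide, 79 mm long, 15 mm deep, across the whole dial through its axis. Panel shut: the point is at x -65, y +58, z 88 mm in the enclosure's frame (dial top z 103)
- slot_right (a point): the same point in the right fastener, a twin of the left one; with the panel shut at x -65, y -58, z 88 mm in the enclosure's frame. On each dial a white line points at a red dot on the panel when unlocked, at a green dot when locked
- flux_bottle: bystander, loose: small brown dropper bottle with black cap, 33 mm diameter, 102 mm high, standing to the left (+y) of the box; origin at its underside. Leave alone
- tape_roll: bystander, loose: black roll of tape lying flat, 62 mm diameter, 19 mm high, in front of the box; origin at its underside. Leave alone
- plated_module: bystander, loose: black module with aluminium cover, 89 x 61 x 20 mm, behind (+x of) the box; origin at its underside. Leave alone

How it is judged:
At the end, for the whole second after the job is handed in: the panel stays shut by itself (hinge below 0.025 rad), both fasteners are turned beyond 1.35 rad (about 77 degrees), and the bottle, tape and module stand within 20 mm of where they were (value of joint panel below 0.025 rad and value of joint each of fastener_left, fastener_right above 1.35 rad and distance of each of flux_bottle, tape_roll, plated_module from where it was at the start of the episode below 0.02 m); the robot touches nothing.
It fails at once if a bystander is moved or lifted by more than 30 mm (distance of any of flux_bottle, tape_roll, plated_module from where it was at the start of the episode above 0.03 m).
It also fails if it takes over 54 s, if anything falls off the work surface, if the arm or the gripper's body presses on something with over 40 N, if the wrist force passes 120 N, or if a joint passes its speed limit or range.

## Working session

There is one attempt and no reset: what is moved stays moved. The work goes in short steps, Python scripts to look and compute and a tool call to move; the robot and the scene stay as the last step left them, time stands still between calls to the robot, and variables do not carry over. Pictures are saved under pics/ and viewed, and the job is handed in when it is done.

Besides the shell and the picture viewer there is one more tool, called after "Call:" as name(argument=value, ...) on one line, values as JSON. play_rows: Moves the arm, as the interface text tells. Its arguments: {"type":"object","properties":{"series":{"type":"string"},"newtons":{"type":"number"}},"required":["series"]}

```bash
mkdir -p pics; ls; python3 - <<'E'
from workcell import get_state, cams
import cv2
s=get_state()
for k,v in s.items(): print(k,v)
for n in ("scene","top","wrist"):
    c=cams.get_calibration(n); print(n,c)
    im=cams.read_camera(n); cv2.imwrite(f"pics/{n}0.png",im[:,:,::-1])
E
```

```text
pics
clock 0.0
joint_pos [1.05240862e+00 3.13982372e-01 4.49624707e-02 1.30358366e+00
 8.25791630e-06 1.43118089e+00]
qvel [ 0.00110127  0.00014943 -0.00094185 -0.00043852 -0.00087951  0.00155806]
tau [-7.91358179e-04 -4.80627036e+01  2.98532546e+01  1.96605118e-02
 -2.03858294e-04 -9.83183668e-06]
tcp_pos [0.21239956 0.53381868 0.24941234]
orientation [-2.95865514e-04  1.88255971e-01  9.82119582e-01 -8.53820401e-04]
wrist_force [ 1.02114783  0.19087899 -0.10643864]
ft_torque [ 0.03447436  0.0108419  -0.01296529]
finger_gap 0.08531713543385662
scene {'fx': 435.48415235864775, 'fy': 435.48415235864775, 'cx': 321.8802525174376, 'cy': 198.75731712619938, 'rvec': array([ 2.09819395, -1.04432952,  0.46328176]), 'tvec': array([-0.25865356,  0.43252782,  0.54425458])}
top {'fx': 431.18879528202797, 'fy': 431.18879528202797, 'cx': 314.6275954058659, 'cy': 198.10270412365162, 'rvec': array([ 2.17239414, -2.1379626 ,  0.17438771]), 'tvec': array([0.12385618, 0.57463039, 1.00874443])}
wrist {'fx': 319.46590313720156, 'fy': 319.46590313720156, 'cx': 321.4684100075602, 'cy': 198.05021364767063, 'rvec': array([-2.38938081, -1.62162653, -0.23957076]), 'tvec': array([-0.57434272, -0.03878795,  0.37828043])}
```

View pics/top0.png

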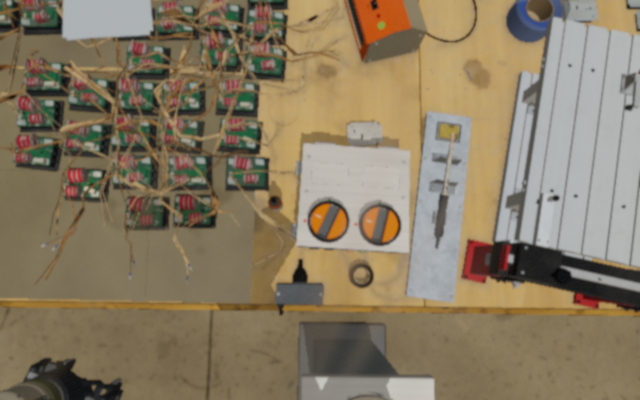

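View pics/scene0.png

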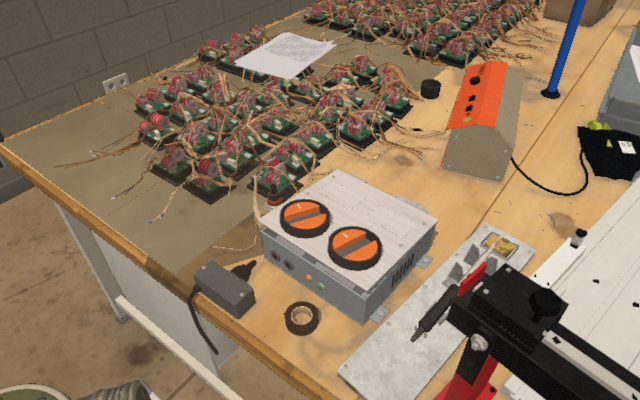

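View pics/wrist0.png

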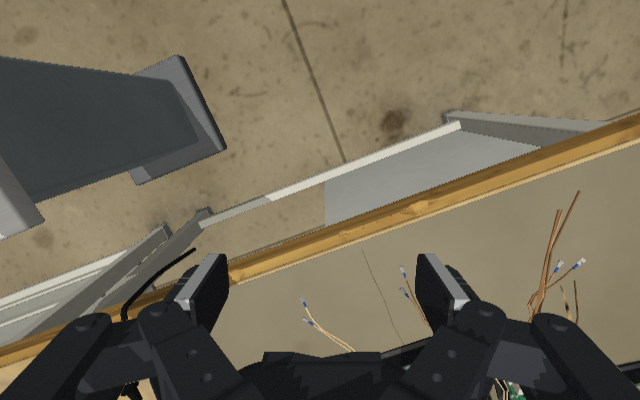

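The top view shows the box around (355,195), with dials near (328,221) and (380,223). The tape is at (361,274) and the bottle is probably the dark spot at (275,202). I'll enlarge crops to read these properly.

```bash
python3 - <<'E'
import cv2
im=cv2.imread("pics/top0.png")[110:300,250:450]
cv2.imwrite("pics/top0c.png",cv2.resize(im,None,fx=3.15,fy=3.15,interpolation=cv2.INTER_CUBIC))
im=cv2.imread("pics/scene0.png")[160:350,230:450]
cv2.imwrite("pics/scene0c.png",cv2.resize(im,None,fx=3.1,fy=3.1,interpolation=cv2.INTER_CUBIC))
E
```

```text
(no output)
```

View pics/top0c.png

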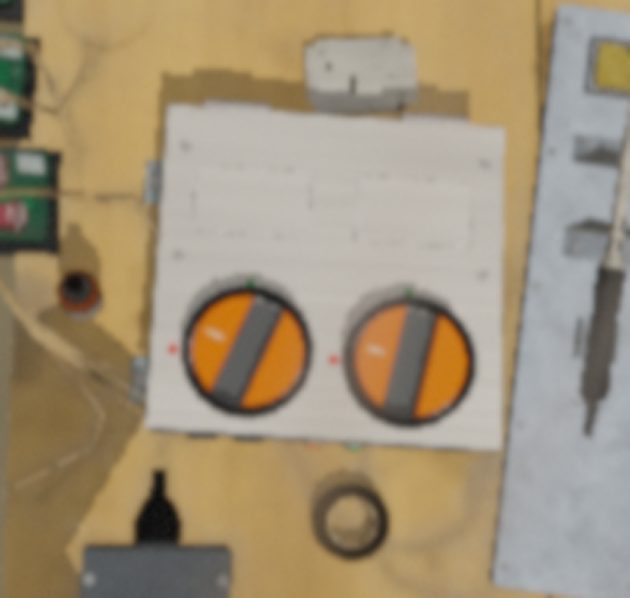

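View pics/scene0c.png

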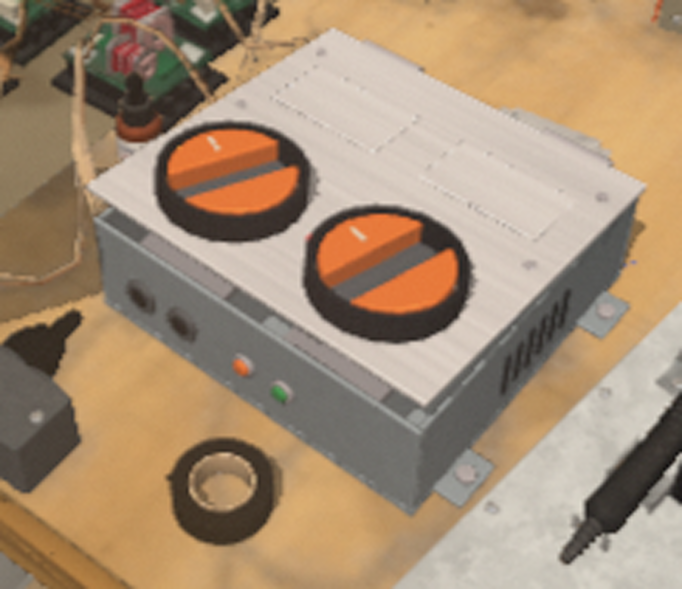

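The scene crop shows both dials with open slots, the panel ajar and the tape clear in front. In top-crop pixels the dial centres are (248,350) and (410,358), and the slots tilt clockwise. I'll fit the box pose to these.

```bash
cat > h.py <<'E'
import numpy as np, cv2
from scipy.optimize import least_squares
from workcell import get_state, cams
def proj(n,P,cal=None):
    c=cal or cams.get_calibration(n)
    K=np.array([[c['fx'],0,c['cx']],[0,c['fy'],c['cy']],[0,0,1]])
    return cv2.projectPoints(np.array(P,float).reshape(-1,3),c['rvec'],c['tvec'],K,None)[0][:,0]
def ray(n,uv,z):
    c=cams.get_calibration(n); R=cv2.Rodrigues(c['rvec'])[0]
    d=R.T@np.array([(uv[0]-c['cx'])/c['fx'],(uv[1]-c['cy'])/c['fy'],1]); o=-R.T@c['tvec']
    return o+d*(z-o[2])/d[2]
def panel(p,a):
    x,y,z=np.array(p,float)-[.12,0,.08]; return np.array([x*np.cos(a)+z*np.sin(a)+.12,y,z*np.cos(a)-x*np.sin(a)+.08])
def world(b,p):
    c,s=np.cos(b[2]),np.sin(b[2]); return np.array([b[0]+c*p[0]-s*p[1],b[1]+s*p[0]+c*p[1],p[2]])
E
cat > fit.py <<'E'
from h import *
T=lambda u,v:(u/3.15+250,v/3.15+110); S=lambda u,v:(u/3.1+230,v/3.1+160)
L=panel([-.065,.058,.103],.1);R=panel([-.065,-.058,.103],.1)
obs=[("top",T(248,350),L),("top",T(410,358),R),("scene",S(233,173),L),("scene",S(388,262),R),("scene",S(413,513),[-.12,-.125,0]),("scene",S(98,222),[-.12,.125,.08])]
f=lambda b:np.concatenate([proj(n,world(b,p))[0]-uv for n,uv,p in obs])
r=least_squares(f,[.55,0,0]);b=r.x
print(b,r.fun.round(1))
for q in ([-.065,.058,.088],[-.065,-.058,.088]):
    print("shut",world(b,q),"ajar",world(b,panel(q,.1)))
zt=L[2]
for nm,a,c in (("L",(230,402),(267,300)),("R",(398,415),(422,305))):
    A=ray("top",T(*a),.105);C=ray("top",T(*c),.105)
    print(nm,"slot",A,C,"fast angle",-(np.arctan2(*(C-A)[1::-1])-b[2]))
for nm,uv,z in (("tape",T(350,522),.019),("bottle",T(75,290),.1),("module",T(362,75),.02),("boxblack",T(158,545),.03)):
    print(nm,ray("top",uv,z))
E
python3 fit.py
```

```text
[ 0.57040382  0.04109925 -0.03851128] [ 0.4 -0.6  0.9 -0.3  0.  -1.1  0.3 -0.7  0.2  1.3 -1.9 -0.4]
shut [0.50768512 0.10155886 0.088     ] ajar [0.50940674 0.10149252 0.10642922]
shut [ 0.50321892 -0.01435513  0.088     ] ajar [ 0.50494054 -0.01442146  0.10642922]
L slot [0.47364183 0.11392986 0.105     ] [0.5475703  0.08804412 0.105     ] fast angle 0.2982933809852601
R slot [ 0.4662441  -0.00641751  0.105     ] [ 0.54583592 -0.02431051  0.105     ] fast angle 0.18262187197701327
tape [0.38753696 0.01721548 0.019     ]
bottle [0.55314817 0.2271671  0.1       ]
module [0.74266163 0.00735033 0.02      ]
boxblack [0.36870612 0.16439122 0.03      ]
```

The fit is good: residuals are under 2 px and the box is at (0.570, 0.041) with yaw −0.039. The fasteners read about 0.30 and 0.18 rad, both within the stated range. The plan is to set the jaws nearly closed, with the jaw axis along the slot and the 22 mm pads across its 24 mm width. I'll start by moving over the left dial.

Call:
play_rows(series="10 -3.95 -2.66 0 0 0 0;10 -3.95 -2.66 0 0 0 0;10 -3.95 -2.66 0 0 0 0;10 -3.95 -2.66 0 0 0 0;10 -3.95 -2.66 0 0 0 0;10 -3.95 -2.66 0 0 0 0;10 -3.95 -2.66 0 0 0 0;10 -3.95 -2.66 0 0 0 0;10 -3.95 -2.66 0 0 0 0;10 -3.95 -2.66 0 0 0 0;10 -3.95 -2.66 0 0 0 0;10 0 0 0 0 0 0")

```text
clock: 1.65
tcp_pos: [0.5097, 0.0992, 0.2497]
orientation: [-0.0, 0.191, 0.982, -0.0]
wrist_force: [-0.0, 1.0, -0.8]
finger_gap: 0.0087
```

Call:
play_rows(series="10 0 0 0 0 0 -10;10 0 0 0 0 0 -10;10 0 0 0 0 0 -10;10 0 0 0 0 0 -10;10 0 0 0 0 0 -10;10 0 0 0 0 0 -10;10 0 0 0 0 0 -10;10 0 0 0 0 0 -10;10 0 0 0 0 0 -10;10 0 0 0 0 0 -2.4;10 0 0 0 0 0 0")

```text
clock: 3.02
tcp_pos: [0.5074, 0.1026, 0.2502]
orientation: [-0.0, -0.579, 0.815, 0.0]
wrist_force: [-0.1, -0.2, 0.4]
finger_gap: 0.0087
```

```bash
cat >> h.py <<'E'
from scipy.spatial.transform import Rotation as Ro
def info():
    s=get_state(); w,x,y,z=s['orientation']; R=Ro.from_quat([x,y,z,w]).as_matrix()
    print("t",s['clock'],"tcp",s['tcp_pos'].round(4) if hasattr(s['tcp_pos'],'round') else s['tcp_pos'],"F",np.round(s['wrist_force'],1),"gap",round(s['finger_gap'],4),"q",np.round(s['joint_pos'],2))
    print("ypsi deg",np.degrees(np.arctan2(R[1,1],R[0,1])),"z",R[:,2].round(3)); return s,R
E
python3 - <<'E'
from h import *
s,R=info()
for nm,t in (("L",[.5094,.1015,.15]),("R",[.5049,-.0144,.15])): print(nm,"shift cm",(R.T@(np.array(t)-s['tcp_pos'])*100).round(2))
im=cams.read_camera("wrist"); cv2.imwrite("pics/w1.png",im[:,:,::-1])
b=[.5704,.0411,-.0385]
print(proj("wrist",[world(b,panel([-.065,.058,z],.1)) for z in(.103,.088)]))
E
```

```text
t 3.025 tcp [0.5074 0.1026 0.2502] F [-0.1 -0.2  0.4] gap 0.0087 q [ 0.04  0.2  -0.1   1.27  0.   -1.19]
ypsi deg 160.7308061015508 z [-0.001  0.    -1.   ]
L shift cm [ 0.04 -0.23 10.02]
R shift cm [11.13 -3.63 10.01]
[[318.42697884 195.28663115]
 [320.22004206 189.92316142]]
```

View pics/w1.png

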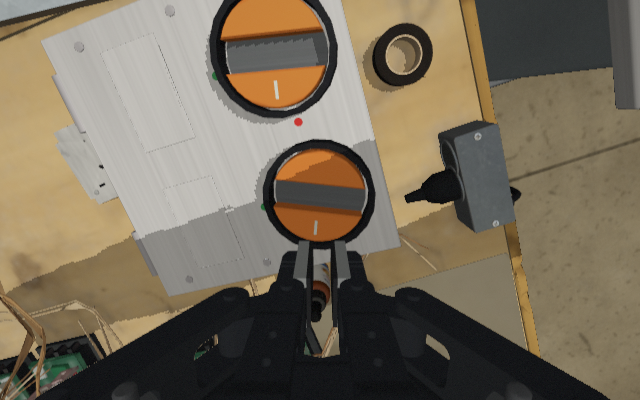

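The wrist view shows the left dial at (319,191), about 4 px from the prediction of (318,195). Its slot is tilted a few degrees from the jaw axis, so I'll enlarge it.

```bash
python3 - <<'E'
import cv2
im=cv2.imread("pics/w1.png")[130:255,250:390]
cv2.imwrite("pics/w1c.png",cv2.resize(im,None,fx=4.8,fy=4.8,interpolation=cv2.INTER_CUBIC))
E
```

```text
(no output)
```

View pics/w1c.png

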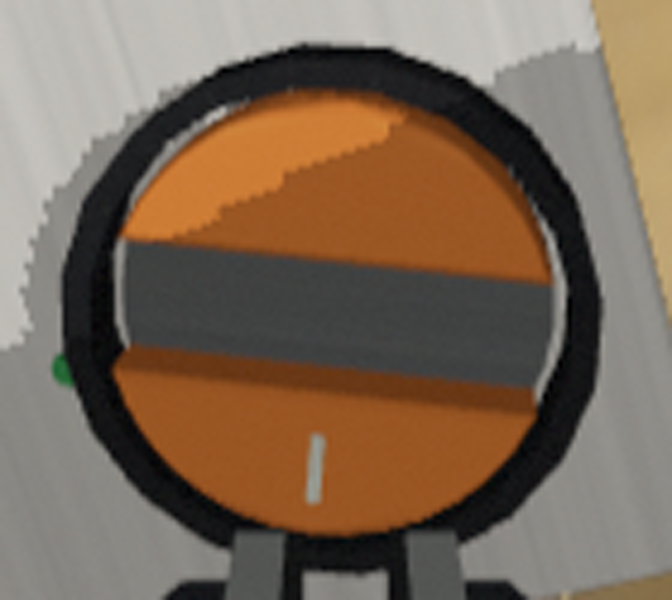

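```bash
cat > slot.py <<'E'
from h import *
def slot(uvs,side,a,b=[.5704,.0411,-.0385],ztop=.103):
    # uvs: upper edge 2 pts, lower edge 2 pts, on dial-top plane of panel at angle a
    c=cams.get_calibration("wrist"); Rc=cv2.Rodrigues(c['rvec'])[0]; o=-Rc.T@c['tvec']
    p0=world(b,panel([-.065,side*.058,ztop],a)); n=np.cross(world(b,panel([0,0,.1],a))-world(b,panel([.1,0,.1],a)),world(b,panel([0,0,.1],a))-world(b,panel([0,.1,.1],a)))
    P=[]
    for u in uvs:
        d=Rc.T@np.array([(u[0]-c['cx'])/c['fx'],(u[1]-c['cy'])/c['fy'],1]); P.append(o+d*((p0-o)@n)/(d@n))
    P=np.array(P); d=(P[1]-P[0])+(P[3]-P[2]); d/=np.linalg.norm(d)
    s,R=info()
    w=np.linalg.norm(np.cross(d,P[2]-P[0])); m=P.mean(0)
    t=R.T@d; print("width mm",w*1000,"centre",m.round(4),"model",p0.round(4))
    print("slot angle from tool y (about tool z, deg):",np.degrees(np.arctan2(-t[0],t[1])), "world dir",np.degrees(np.arctan2(d[1],d[0])))
    print("centre in tool cm",(R.T@(m-s['tcp_pos'])*100).round(2))
E
python3 - <<'E'
from slot import *
f=lambda u,v:(u/4.8+250-.4,v/4.8+130-.4)
slot([f(122,240),f(550,283),f(115,370),f(537,412)],1,.1)
E
```

```text
t 3.075 tcp [0.5075 0.1025 0.2502] F [0.4 0.5 0.1] gap 0.0084 q [ 0.04  0.2  -0.1   1.27  0.   -1.19]
ypsi deg 160.70162456424853 z [-0.001  0.    -1.   ]
width mm 23.856644176233598 centre [0.5118 0.1034 0.1213] model [0.5109 0.1014 0.1214]
slot angle from tool y (about tool z, deg): 4.332252602082518 world dir 156.3695202053753
centre in tool cm [-0.23 -0.38 12.89]
```

Call:
play_rows(series="10 -0.15 -0.3 2 0 0 4.3;10 0 0 3 0 0 0;10 0 0 3 0 0 0;10 0 0 1.5 0 0 0;10 0 0 0 0 0 0;10 0 0 0 0 0 0")

```text
clock: 3.82
tcp_pos: [0.5122, 0.1023, 0.1564]
orientation: [0.001, -0.548, 0.837, -0.0]
wrist_force: [-0.1, 0.1, 0.1]
finger_gap: 0.0082
```

```bash
python3 - <<'E'
from h import *
s,R=info()
im=cams.read_camera("wrist")[:,:,::-1]; cv2.imwrite("pics/w2.png",cv2.resize(im[60:400,160:480],None,fx=1.75,fy=1.75,interpolation=cv2.INTER_CUBIC))
im=cams.read_camera("scene")[:,:,::-1][110:330,230:450]; cv2.imwrite("pics/s2.png",cv2.resize(im,None,fx=2.7,fy=2.7,interpolation=cv2.INTER_CUBIC))
E
```

```text
t 3.825 tcp [0.5122 0.1023 0.1564] F [-0.1  0.1  0.1] gap 0.0082 q [ 0.04  0.26 -0.26  1.05  0.   -1.12]
ypsi deg 156.39522430347998 z [ 0.002  0.    -1.   ]
```

View pics/w2.png

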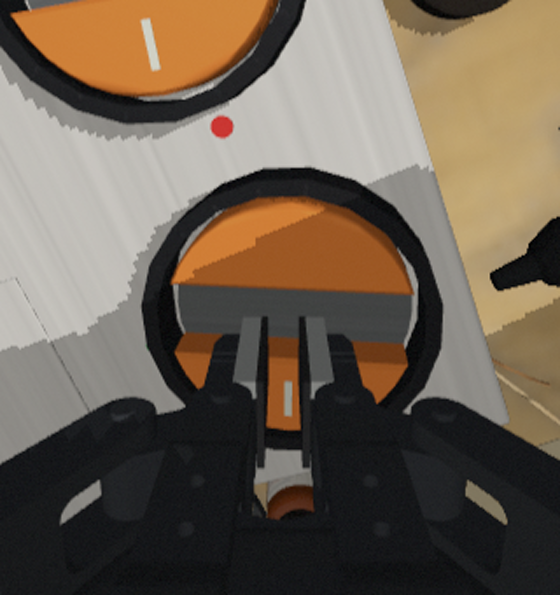

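View pics/s2.png

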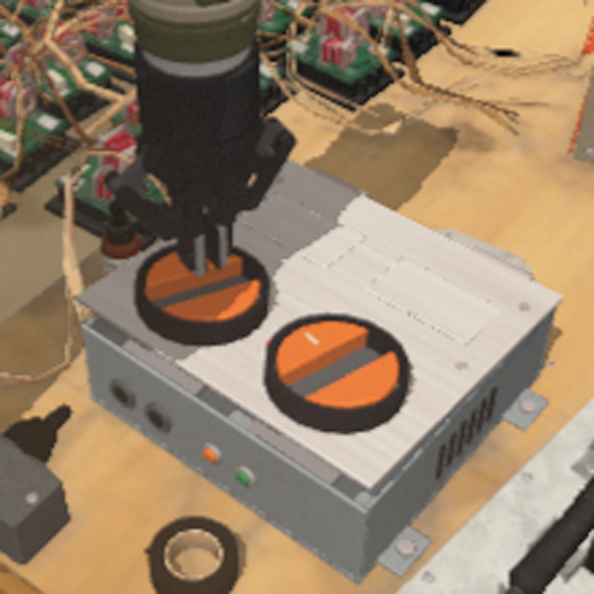

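The fingertips are centred along the slot and above the dial. I'll measure the slot edges again at this range.

```bash
python3 - <<'E'
from h import *
im=cams.read_camera("wrist")[:,:,::-1]; cv2.imwrite("pics/w3.png",cv2.resize(im[200:290,240:420],None,fx=4.4,fy=4.4,interpolation=cv2.INTER_CUBIC))
E
```

```text
(no output)
```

View pics/w3.png

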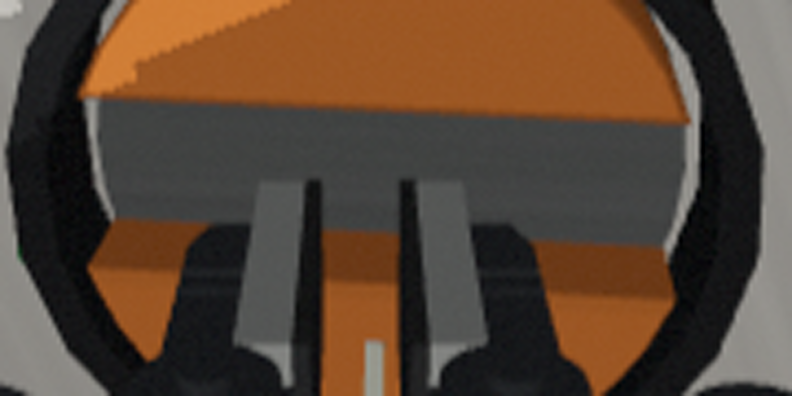

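```bash
python3 - <<'E'
from slot import *
f=lambda u,v:(u/4.4+240-.4,v/4.4+200-.4)
slot([f(80,97),f(688,123),f(92,268),f(673,298)],1,.1)
s,R=info(); 
for x in(-.011,.011):
  for y in (-.0045,.0045):
    for z in (.015,.019): print(x,y,z,[( (p[0]+.4-240)*4.4,(p[1]+.4-200)*4.4) for p in proj("wrist",s['tcp_pos']+R@[x,y,z])])
c=cams.get_calibration("wrist"); print("cam in tool",R.T@(-cv2.Rodrigues(c['rvec'])[0].T@c['tvec']-s['tcp_pos']), cv2.Rodrigues(c['rvec'])[0]@R)
E
```

```text
t 3.975 tcp [0.5123 0.1022 0.1565] F [-0.6 -0.5 -0.2] gap 0.0083 q [ 0.04  0.26 -0.26  1.05  0.   -1.12]
ypsi deg 156.38958688007887 z [ 0.002  0.    -1.   ]
width mm 23.843934579507245 centre [0.5116 0.1031 0.1213] model [0.5109 0.1014 0.1214]
slot angle from tool y (about tool z, deg): 0.3781342609668158 world dir 156.0173367500053
centre in tool cm [-0.05  0.1   3.52]
t 3.975 tcp [0.5123 0.1022 0.1565] F [-0.6 -0.5 -0.2] gap 0.0083 q [ 0.04  0.26 -0.26  1.05  0.   -1.12]
ypsi deg 156.38958688007887 z [ 0.002  0.    -1.   ]
-0.011 -0.0045 0.015 [(np.float64(329.9930812624795), np.float64(362.05469432248555))]
-0.011 -0.0045 0.019 [(np.float64(330.70336890667966), np.float64(343.09749207775246))]
-0.011 0.0045 0.015 [(np.float64(410.5281190179085), np.float64(362.0770539333167))]
-0.011 0.0045 0.019 [(np.float64(409.3233758725493), np.float64(343.11971082079936))]
0.011 -0.0045 0.015 [(np.float64(328.8020487843904), np.float64(181.42324255674853))]
0.011 -0.0045 0.019 [(np.float64(329.5713168750014), np.float64(166.15270714568842))]
0.011 0.0045 0.015 [(np.float64(412.7648330461555), np.float64(181.45053071708642))]
0.011 0.0045 0.019 [(np.float64(411.45468996668603), np.float64(166.17964737475236))]
cam in tool [ 0.07422264 -0.00119533 -0.1232458 ] [[ 4.65551386e-04  9.99999862e-01 -2.43455773e-04]
 [-9.56571604e-01  3.74366609e-04 -2.91497213e-01]
 [-2.91497082e-01  3.68589811e-04  9.56571647e-01]]
```

Call:
play_rows(series="10 0.05 0.15 0 0 0 0.4;10 0 0 0.8 0 0 0;10 0 0 0.7 0 0 0;10 0 0 0.7 0 0 0;10 0 0 0 0 0 0")

```text
clock: 4.6
tcp_pos: [0.5098, 0.1026, 0.1328]
orientation: [0.0, -0.545, 0.839, 0.0]
wrist_force: [-1.0, 2.6, 2.7]
finger_gap: 0.0086
```

```bash
python3 - <<'E'
from h import *
s,R=info(); print(s['ft_torque'])
im=cams.read_camera("wrist")[:,:,::-1]; cv2.imwrite("pics/w4.png",cv2.resize(im[160:340,200:460],None,fx=3,fy=3,interpolation=cv2.INTER_CUBIC))
E
```

```text
t 4.6 tcp [0.5098 0.1026 0.1328] F [-1.   2.6  2.7] gap 0.0086 q [ 0.04  0.28 -0.3   0.99  0.   -1.11]
ypsi deg 156.00572113123883 z [-0.     0.001 -1.   ]
[ 0.33381368  0.11937614 -0.00377867]
```

View pics/w4.png

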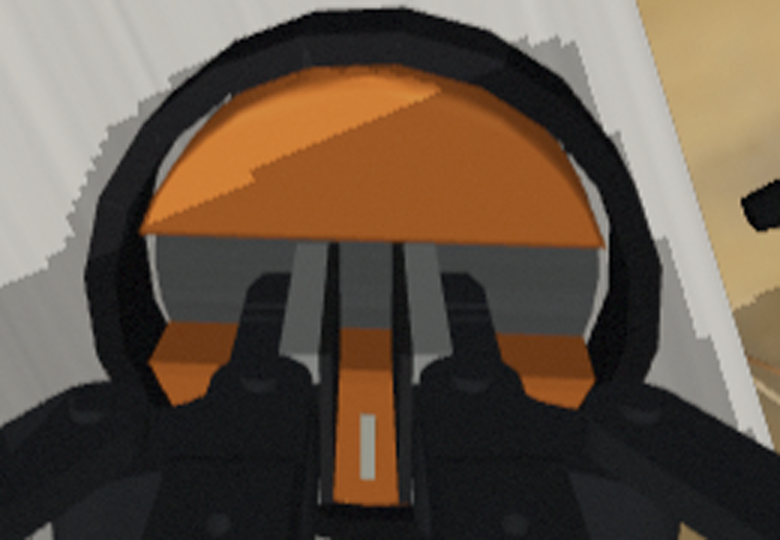

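Light contact: the tool feels +y 2.6 N, so the fingers are rubbing the wall on the tool +x side (image top). I'll shift back along tool −x.

Call:
play_rows(series="10 -0.08 0 0 0 0 0;10 0 0 0 0 0 0;10 0 0 0.3 0 0 0;10 0 0 0 0 0 0")

```text
clock: 5.15
tcp_pos: [0.5107, 0.1033, 0.1303]
orientation: [0.001, -0.545, 0.839, -0.0]
wrist_force: [1.5, 4.2, 1.5]
finger_gap: 0.0086
```

```bash
python3 - <<'E'
from h import *
s,R=info(); print(s['ft_torque'], "F tool",R.T@s['wrist_force'])
im=cams.read_camera("wrist")[:,:,::-1]; cv2.imwrite("pics/w5.png",cv2.resize(im[160:340,200:460],None,fx=3,fy=3,interpolation=cv2.INTER_CUBIC))
E
```

```text
t 5.15 tcp [0.5107 0.1033 0.1303] F [1.5 4.2 1.5] gap 0.0086 q [ 0.05  0.28 -0.31  0.98  0.   -1.11]
ypsi deg 156.00611664661776 z [ 0.001  0.001 -1.   ]
[ 0.67054532 -0.41550676  0.02206232] F tool [-4.41420644  0.37509952 -1.4692027 ]
```

View pics/w5.png

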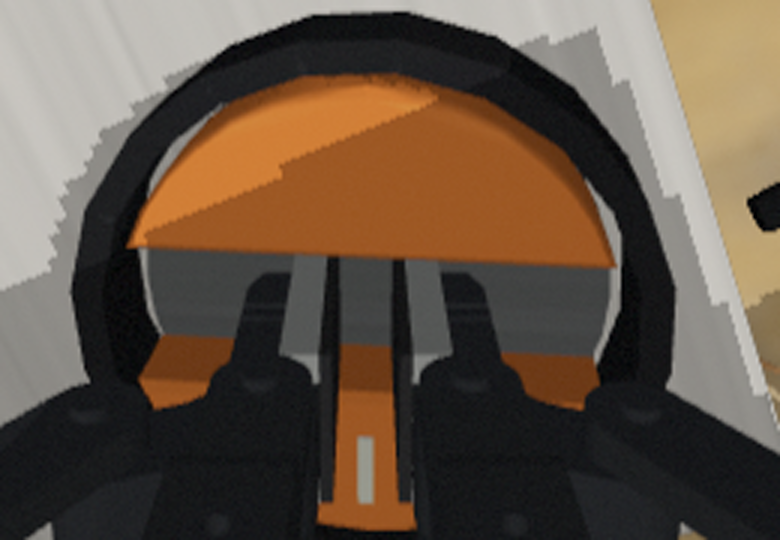

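Call:
play_rows(series="10 -0.1 0 0 0 0 0;10 0 0 0 0 0 0;10 0 0 0 0 0 0")

```text
clock: 5.58
tcp_pos: [0.5102, 0.1037, 0.13]
orientation: [-0.001, -0.545, 0.839, 0.0]
wrist_force: [0.6, 0.7, 0.5]
finger_gap: 0.0086
```

```bash
python3 - <<'E'
from h import *
s,R=info(); print(s['ft_torque'], "F tool",R.T@s['wrist_force'])
E
```

```text
t 5.575 tcp [0.5102 0.1037 0.13  ] F [0.6 0.7 0.5] gap 0.0086 q [ 0.05  0.28 -0.31  0.99 -0.   -1.11]
ypsi deg 155.98785696712693 z [-0.001 -0.    -1.   ]
[ 0.08790711 -0.14876324 -0.02891239] F tool [-0.92780888 -0.26456233 -0.49537334]
```

The fingers are free in the slot. Now I'll press down.

Call:
play_rows(series="10 0 0 0.5 0 0 0;10 0.02 0.04 0.4 0 0 0;10 0.02 0.04 0.4 0 0 0;10 0.02 0.04 0.4 0 0 0;10 0.01 0.03 0.4 0 0 0;10 0 0 0 0 0 0;10 0 0 0 0 0 0")

```text
clock: 6.45
tcp_pos: [0.5089, 0.1038, 0.1094]
orientation: [-0.0, -0.545, 0.839, -0.0]
wrist_force: [-1.9, -2.2, 3.8]
finger_gap: 0.0087
```

```bash
python3 - <<'E'
from h import *
s,R=info(); print(s['ft_torque'], "F tool",R.T@s['wrist_force'])
im=cams.read_camera("scene")[:,:,::-1][110:330,230:450]; cv2.imwrite("pics/s6.png",cv2.resize(im,None,fx=2.7,fy=2.7,interpolation=cv2.INTER_CUBIC))
E
```

```text
t 6.45 tcp [0.5089 0.1038 0.1094] F [-1.9 -2.2  3.8] gap 0.0087 q [ 0.05  0.29 -0.34  0.94 -0.   -1.11]
ypsi deg 155.99219095894142 z [-0. -0. -1.]
[-0.25404804  0.35282945  0.02949241] F tool [ 2.82048109  0.86212943 -3.74988709]
```

View pics/s6.png

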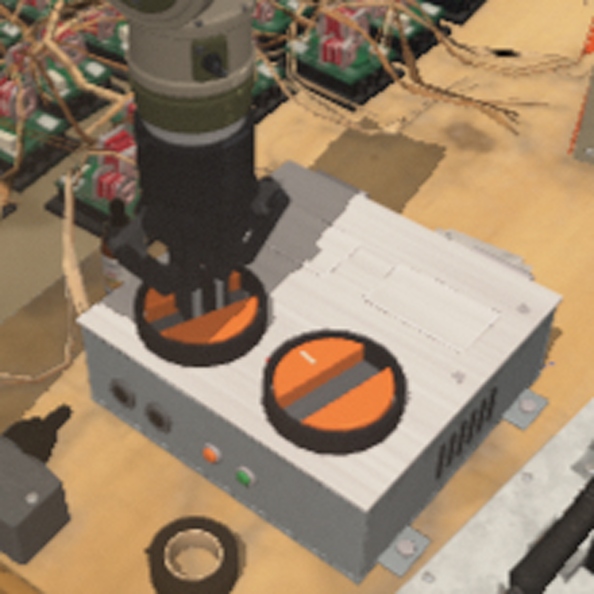

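Call:
play_rows(series="10 0.05 0 0.2 0 0 0;10 0 0 0.2 0 0 0;10 0 0 0 0 0 0;10 0 0 0 0 0 0")

```text
clock: 7.0
tcp_pos: [0.5088, 0.1038, 0.1069]
orientation: [0.001, -0.545, 0.839, -0.0]
wrist_force: [-6.3, 0.1, 16.1]
finger_gap: 0.0088
```

```bash
python3 - <<'E'
from h import *
s,R=info(); print(s['ft_torque'], "F tool",R.T@s['wrist_force'])
E
```

```text
t 7.0 tcp [0.5088 0.1038 0.1069] F [-6.3  0.1 16.1] gap 0.0088 q [ 0.05  0.3  -0.35  0.93  0.   -1.11]
ypsi deg 156.01253985081132 z [ 0.001  0.001 -1.   ]
[-0.01681948  1.20995909 -0.01935806] F tool [  2.46550451   5.75182726 -16.0973361 ]
```

The panel is shut, with the TCP at 0.107 and 16 N down. I'll turn in stages.

Call:
play_rows(series="10 0.05 0 -0.05 0 0 0;10 0 0 0 0 0 7;10 0 0 0 0 0 7;10 0 0 0 0 0 7;10 0 0 0 0 0 7;10 0 0 0 0 0 0")

```text
clock: 7.75
tcp_pos: [0.5088, 0.1032, 0.107]
orientation: [0.001, -0.325, 0.946, 0.0]
wrist_force: [-3.7, -0.6, 13.0]
finger_gap: 0.0086
```

```bash
python3 - <<'E'
from h import *
s,R=info(); print(s['ft_torque'], "F tool",R.T@s['wrist_force'])
E
```

```text
t 7.75 tcp [0.5088 0.1032 0.107 ] F [-3.7 -0.6 13. ] gap 0.0086 q [ 0.05  0.3  -0.35  0.93  0.   -0.62]
ypsi deg 127.9519140648126 z [ 0.001  0.001 -1.   ]
[-0.02767255  0.87882677 -0.05559769] F tool [  3.25482223   1.76623801 -13.03779301]
```

Call:
play_rows(series="10 0.04 0.03 0 0 0 8;10 0 0 0 0 0 8;10 0 0 0 0 0 8;10 0 0 0 0 0 8;10 0 0 0 0 0 8;10 0 0 0 0 0 2.5;10 0 0 0 0 0 0;10 0 0 0 0 0 0")

```text
clock: 8.75
tcp_pos: [0.5082, 0.103, 0.107]
orientation: [0.001, 0.039, 0.999, 0.0]
wrist_force: [-4.2, -0.9, 12.8]
finger_gap: 0.0087
```

```bash
python3 - <<'E'
from h import *
s,R=info(); print(s['ft_torque'], "F tool",R.T@s['wrist_force'])
im=cams.read_camera("wrist")[:,:,::-1]; cv2.imwrite("pics/w7.png",cv2.resize(im[100:340,180:480],None,fx=2.6,fy=2.5,interpolation=cv2.INTER_CUBIC))
E
```

```text
t 8.75 tcp [0.5082 0.103  0.107 ] F [-4.2 -0.9 12.8] gap 0.0087 q [ 0.05  0.29 -0.35  0.93  0.    0.12]
ypsi deg 85.50310673225633 z [ 0.001  0.    -1.   ]
[-0.17009505  0.96821373  0.01162186] F tool [  4.1285012   -1.23305457 -12.8266084 ]
```

View pics/w7.png

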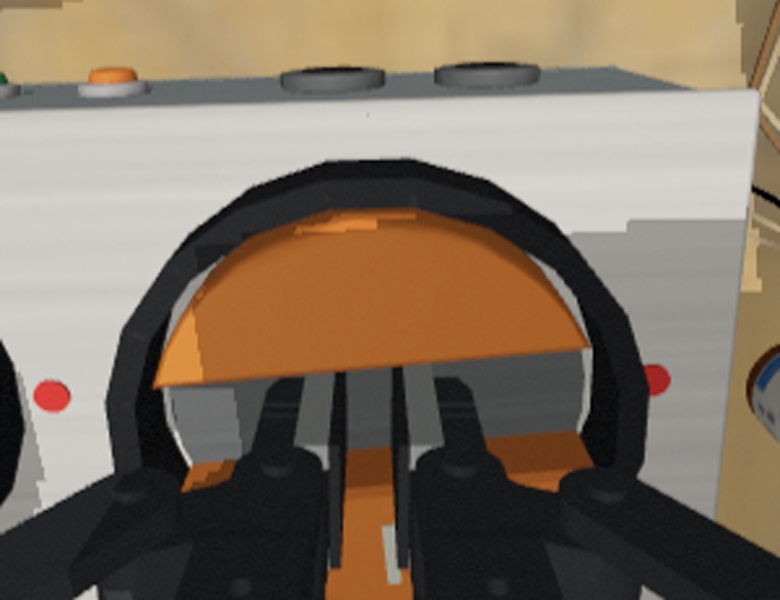

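The slot is about 4° short of the front edge because of play in the fit. I'll turn 4° more, then withdraw straight up.

Call:
play_rows(series="10 0.05 0 0 0 0 4;10 0 0 0 0 0 0;10 0 0 -0.3 0 0 -2;10 0 0 -1 0 0 0;10 0 0 -2 0 0 0;10 0 0 -4 0 0 0;10 0 0 -4 0 0 0;10 0 0 -3 0 0 0;10 0 0 0 0 0 0")

```text
clock: 9.93
tcp_pos: [0.5091, 0.1032, 0.2515]
orientation: [0.003, 0.057, 0.998, 0.0]
wrist_force: [0.5, 0.7, -0.5]
finger_gap: 0.0087
```

```bash
python3 - <<'E'
from h import *
s,R=info()
im=cams.read_camera("scene")[:,:,::-1][110:330,230:450]; cv2.imwrite("pics/s8.png",cv2.resize(im,None,fx=2.7,fy=2.7,interpolation=cv2.INTER_CUBIC))
im=cams.read_camera("wrist")[:,:,::-1]; cv2.imwrite("pics/w8.png",im)
E
```

```text
t 9.925 tcp [0.5091 0.1032 0.2515] F [ 0.5  0.7 -0.5] gap 0.0087 q [ 0.05  0.2  -0.1   1.27  0.    0.16]
ypsi deg 83.47704905617688 z [ 0.005  0.001 -1.   ]
```

View pics/s8.png

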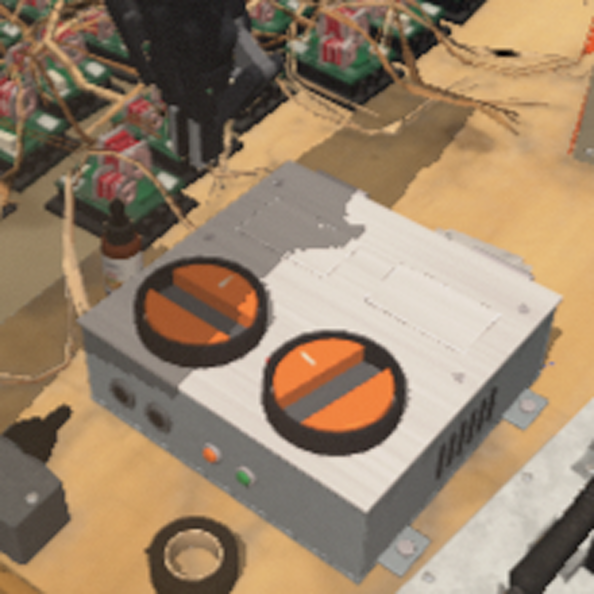

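View pics/w8.png

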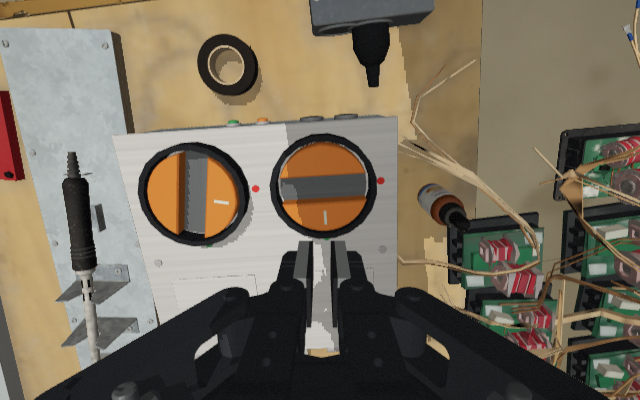

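The left fastener is locked, with its slot parallel to the front edge, and the panel stays shut. Next I'll move over the right dial and realign.

Call:
play_rows(series="10 -0.4 -5.8 0 0 0 0;10 -0.4 -5.8 0 0 0 0;10 0 0 0 0 0 -10;10 0 0 0 0 0 -10;10 0 0 0 0 0 -10;10 0 0 0 0 0 -10;10 0 0 0 0 0 -10;10 0 0 0 0 0 -10;10 0 0 0 0 0 -10;10 0 0 0 0 0 -10;10 0 0 0 0 0 -4;10 0 0 0 0 0 0")

```text
clock: 11.52
tcp_pos: [0.5016, -0.013, 0.2472]
orientation: [-0.001, -0.626, 0.78, 0.001]
wrist_force: [0.0, -0.7, 0.2]
finger_gap: 0.0084
```

```bash
python3 - <<'E'
from h import *
s,R=info()
im=cams.read_camera("wrist")[:,:,::-1]; cv2.imwrite("pics/w9.png",cv2.resize(im[130:255,250:390],None,fx=4.8,fy=4.8,interpolation=cv2.INTER_CUBIC))
E
```

```text
t 11.525 tcp [ 0.5016 -0.013   0.2472] F [ 0.  -0.7  0.2] gap 0.0084 q [-0.19  0.17 -0.14  1.26  0.   -1.54]
ypsi deg 167.4397260823569 z [-0.003  0.001 -1.   ]
```

View pics/w9.png

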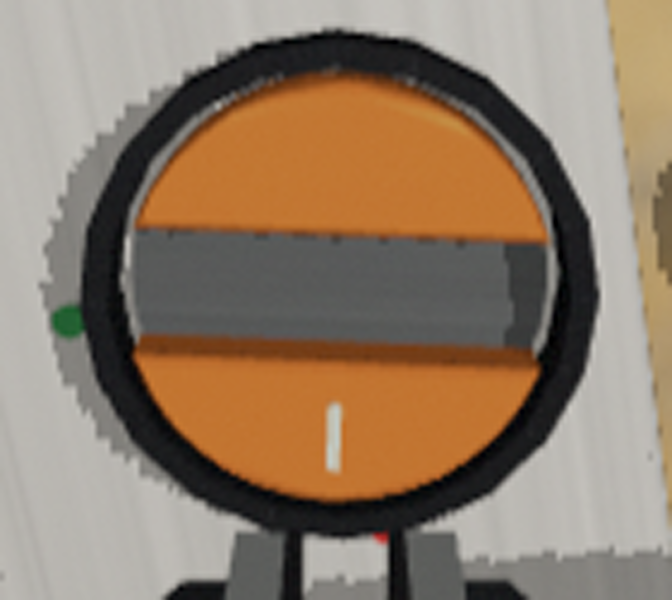

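The right dial's slot is nearly aligned with the jaws: the upper edge runs (135,229)–(546,243) and the lower edge (135,355)–(540,370).

```bash
python3 - <<'E'
from slot import *
f=lambda u,v:(u/4.8+250-.4,v/4.8+130-.4)
slot([f(135,229),f(546,243),f(135,355),f(540,370)],-1,0.005)
E
```

```text
t 11.575 tcp [ 0.5017 -0.013   0.2474] F [-0.7  0.3  0. ] gap 0.0091 q [-0.19  0.17 -0.14  1.26  0.   -1.54]
ypsi deg 167.4105530036788 z [-0.003  0.001 -1.   ]
width mm 23.649577898165816 centre [ 0.5037 -0.0119  0.1039] model [ 0.5033 -0.0144  0.1039]
slot angle from tool y (about tool z, deg): 2.057089421897563 world dir 165.3534539806593
centre in tool cm [-0.15 -0.22 14.35]
```

Call:
play_rows(series="10 -0.15 -0.22 3 0 0 2;10 0 0 4 0 0 0;10 0 0 3.2 0 0 0;10 0 0 1 0 0 0;10 0 0 0 0 0 0;10 0 0 0 0 0 0")

```text
clock: 12.32
tcp_pos: [0.5058, -0.0123, 0.1381]
orientation: [0.001, -0.612, 0.791, -0.001]
wrist_force: [0.3, 0.5, 0.6]
finger_gap: 0.0086
```

```bash
python3 - <<'E'
from h import *
s,R=info()
im=cams.read_camera("wrist")[:,:,::-1]; cv2.imwrite("pics/w10.png",cv2.resize(im[200:290,240:420],None,fx=4.4,fy=4.4,interpolation=cv2.INTER_CUBIC))
E
```

```text
t 12.325 tcp [ 0.5058 -0.0123  0.1381] F [0.3 0.5 0.6] gap 0.0086 q [-0.18  0.24 -0.33  0.99  0.   -1.5 ]
ypsi deg 165.48034686019128 z [ 0.002 -0.    -1.   ]
```

View pics/w10.png

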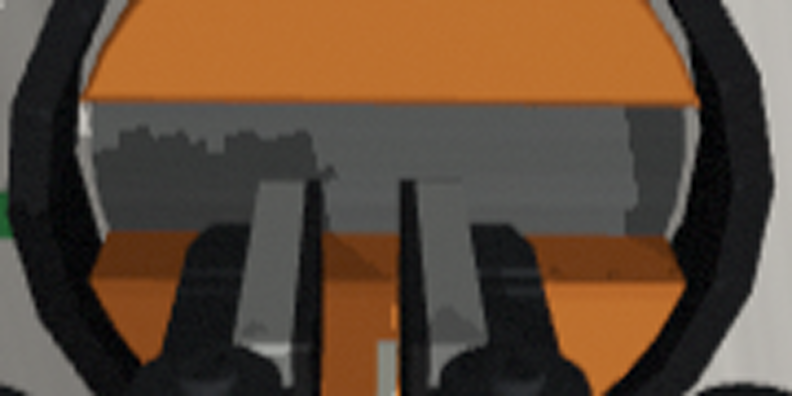

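```bash
python3 - <<'E'
from slot import *
f=lambda u,v:(u/4.4+240-.4,v/4.4+200-.4)
slot([f(80,101),f(698,103),f(92,282),f(686,285)],-1,0.005)
E
```

```text
t 12.375 tcp [ 0.5059 -0.0123  0.1382] F [-0.3 -0.4  0.4] gap 0.0084 q [-0.18  0.24 -0.33  0.99  0.   -1.5 ]
ypsi deg 165.48706313832676 z [ 0.003 -0.    -1.   ]
width mm 24.26826650851047 centre [ 0.5036 -0.0123  0.1039] model [ 0.5033 -0.0144  0.1039]
slot angle from tool y (about tool z, deg): 0.04223575776824419 world dir 165.44493270496918
centre in tool cm [0.06 0.24 3.43]
```

Call:
play_rows(series="10 0.06 0.24 0 0 0 0;10 0 0 0 0 0 0;10 0 0 1 0 0 0;10 0 0 1 0 0 0;10 0 0 0 0 0 0;10 0 0 0 0 0 0")

```text
clock: 13.12
tcp_pos: [0.5023, -0.0121, 0.1166]
orientation: [-0.0, -0.612, 0.791, 0.0]
wrist_force: [-0.1, 0.5, 0.1]
finger_gap: 0.0089
```

```bash
python3 - <<'E'
from h import *
s,R=info(); print(s['ft_torque'], "F tool",R.T@s['wrist_force'])
E
```

```text
t 13.125 tcp [ 0.5023 -0.0121  0.1166] F [-0.1  0.5  0.1] gap 0.0089 q [-0.18  0.26 -0.37  0.94  0.   -1.5 ]
ypsi deg 165.4946132232694 z [-0.  0. -1.]
[-0.03580824  0.01908976 -0.0273537 ] F tool [-0.50718384  0.20477114 -0.0827341 ]
```

The fingers are in the slot with no contact force. I'll press to the floor and turn.

Call:
play_rows(series="10 0 -0.12 0.5 0 0 0;10 0 0 0.5 0 0 0;10 0 0 0 0 0 0;10 0 0 0 0 0 7;10 0 0 0 0 0 7;10 0 0 0 0 0 7;10 0 0 0 0 0 7;10 0 0 0 0 0 7;10 0 0 0 0 0 0")

```text
clock: 14.25
tcp_pos: [0.5043, -0.0129, 0.1073]
orientation: [0.001, -0.347, 0.938, -0.001]
wrist_force: [-0.4, -3.5, 3.7]
finger_gap: 0.0088
```

```bash
python3 - <<'E'
from h import *
s,R=info(); print(s['ft_torque'], "F tool",R.T@s['wrist_force'])
E
```

```text
t 14.25 tcp [ 0.5043 -0.0129  0.1073] F [-0.4 -3.5  3.7] gap 0.0088 q [-0.18  0.27 -0.38  0.92 -0.   -0.89]
ypsi deg 130.5548957277196 z [ 0.002 -0.001 -1.   ]
[-0.45892056 -0.09961902 -0.02315246] F tool [ 2.57772727 -2.4235745  -3.66639557]
```

Call:
play_rows(series="10 0.03 -0.03 0.03 0 0 7;10 0 0 0 0 0 7;10 0 0 0 0 0 7;10 0 0 0 0 0 7;10 0 0 0 0 0 7;10 0 0 0 0 0 7;10 0 0 0 0 0 7;10 0 0 0 0 0 0;10 0 0 0 0 0 0")

```text
clock: 15.38
tcp_pos: [0.5026, -0.0136, 0.1071]
orientation: [-0.001, 0.073, 0.997, -0.001]
wrist_force: [-5.4, -3.6, 10.6]
finger_gap: 0.0082
```

```bash
python3 - <<'E'
from h import *
s,R=info(); print(s['ft_torque'], "F tool",R.T@s['wrist_force'])
im=cams.read_camera("wrist")[:,:,::-1]; cv2.imwrite("pics/w11.png",cv2.resize(im[100:340,180:480],None,fx=2.5,fy=2.5,interpolation=cv2.INTER_CUBIC))
E
```

```text
t 15.375 tcp [ 0.5026 -0.0136  0.1071] F [-5.4 -3.6 10.6] gap 0.0082 q [-0.19  0.27 -0.38  0.92 -0.   -0.04]
ypsi deg 81.60215358015053 z [-0.001 -0.002 -1.   ]
[-0.77589087  1.0459289  -0.05962938] F tool [  4.84248485  -4.42111385 -10.5869207 ]
```

View pics/w11.png

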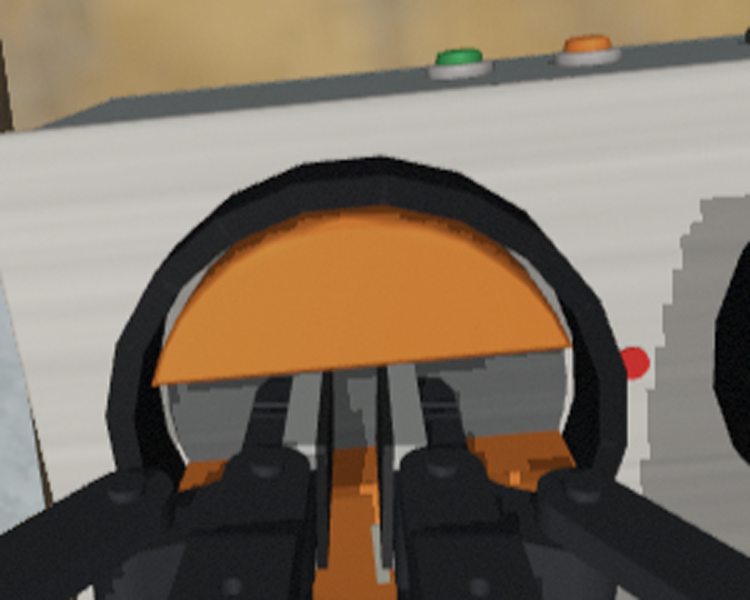

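The slot edge, (155,384)–(570,347), is parallel to the panel's front edge, (0,132)–(750,62). I'll withdraw now.

Call:
play_rows(series="10 0.05 0 0 0 0 0;10 0 0 -0.3 0 0 -2;10 0 0 -1 0 0 0;10 0 0 -2 0 0 0;10 0 0 -4 0 0 0;10 0 0 -4 0 0 0;10 0 0 -4 0 0 0;10 0 0 0 0 0 0;10 0 0 0 0 0 0")

```text
clock: 16.55
tcp_pos: [0.5028, -0.0125, 0.2592]
orientation: [-0.0, 0.056, 0.998, 0.0]
wrist_force: [-0.4, -0.8, -0.1]
finger_gap: 0.0083
```

```bash
python3 - <<'E'
from h import *
s,R=info()
im=cams.read_camera("scene")[:,:,::-1][110:330,230:450]; cv2.imwrite("pics/s12.png",cv2.resize(im,None,fx=2.7,fy=2.7,interpolation=cv2.INTER_CUBIC))
im=cams.read_camera("wrist")[:,:,::-1]; cv2.imwrite("pics/w12.png",im)
E
```

```text
t 16.55 tcp [ 0.5028 -0.0125  0.2592] F [-0.4 -0.8 -0.1] gap 0.0083 q [-0.18  0.17 -0.12  1.28  0.   -0.07]
ypsi deg 83.52942050662315 z [-0.  0. -1.]
```

View pics/s12.png

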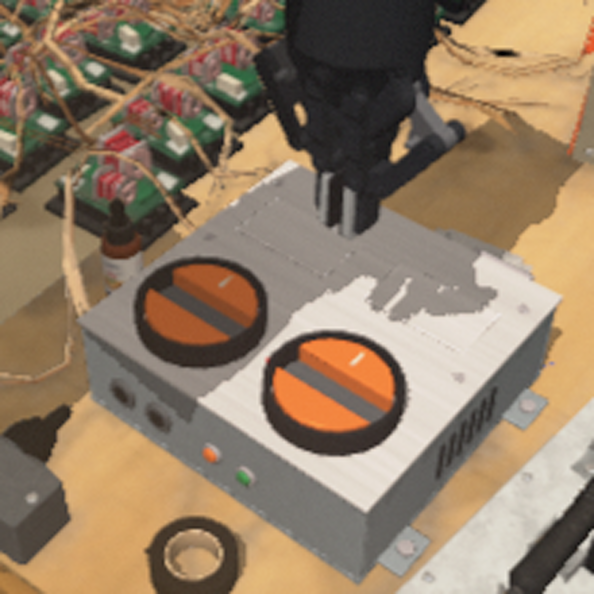

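View pics/w12.png

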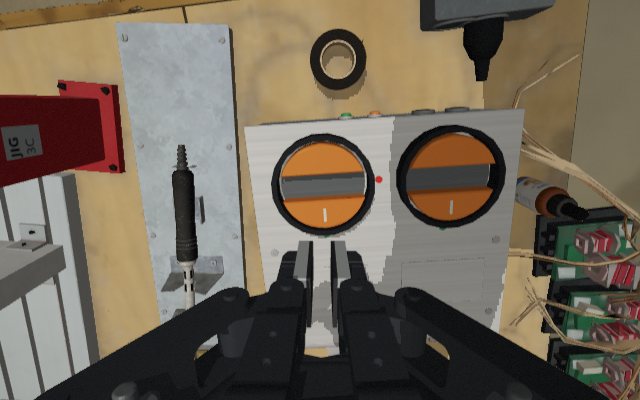

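Both slots lie along the front edge, the panel is flush, the bottle and tape are where they were, and the hand is clear. I'll hand the job in.

```bash
python3 -c "
from workcell import workorder
print(workorder.hand_in())"
```

```text
the job is handed in; nothing more can be done
None
```

I pressed the panel shut with the fingertips in the left fastener's slot and turned that fastener clockwise to its locked position. I then did the same with the right one and raised the hand clear. I handed the job in at about 16.6 s of the 54 s allowed.

**Last checks:**
- **Panel and fasteners:** the last pictures show the panel flush and both slots parallel to the front edge, about 1.55 rad judged by eye. The joint values themselves could not be read.
- **Bystanders:** the bottle and tape look unmoved. The module was mostly hidden behind the hand in the last pictures, but the hand never went near it.
- **Hand and forces:** with the hand raised, the wrist force read about zero. The highest downward force I read was about 16 N.

**Disagreement:** my box position from the fixed cameras was 1–2.5 mm off what the wrist camera and the contact showed. The first entry into the left slot therefore rubbed its wall at about 4 N, until I shifted about 2 mm sideways. I used the wrist camera's values for the right fastener, and the fingers went in without touching the walls.

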